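Seat the filter funnel in the filtration stand

ROBOT

A 7-joint arm with a two-finger parallel gripper is mounted at the origin on the work surface. World frame = base frame: x ahead of the robot, y to its left, z up, the work surface at z = 0. Lengths are in m, angles in rad, forces in N, time in s.
With the tool pointing down it reaches from about 0.4 to 0.85 m from the base axis. Payload 4.5 kg.
Tool frame: the origin (TCP) lies at the very end of the fingers, on their centre line; the grasp point (between the pads) lies 19 mm behind it; z points along the fingers, y is the line along which they close (so a half turn about z gives the same grasp; the last joint's range is limited). The gripper opens to 88 mm and grips with 3 to 60 N. Pads are 18 mm wide; open, the fingers measure 123 mm over their backs; the gripper's body (75 mm by 187 mm) begins 45 mm behind the grasp point.
Start: joints at [-1.309, 0.689, -0.195, 1.565, 0.157, 0.902, -0.215], TCP at [0.141, 0.609, 0.239] pointing down, gripper open.
Joint ranges: [-3.01, 3.01], [-0.46, 2.08], [-1.47, 1.51], [0.13, 2.56], [-1, 4.14], [0.04, 2.09], [-2.66, 2.66]. Speed limits (rad/s): [2.57, 2.57, 3.14, 3.14, 3.14, 3.14, 3.14].

INTERFACE

Orientations are given as a unit quaternion [x, y, z, w].
In Python, from plant import r gives the robot as it stands. The module is installed in compiled form; this text tells all that it offers.
- The arm moves only by the tool step_arm, never from a script. Its argument "increments" is a list of rows, each a list of 2 entries, a list of its own where there are three numbers: the shift along the world's x, y, z in cm, then the turn, a rotation vector about the world's x, y, z in degrees. A call has exactly 10 rows; each row shifts and turns the commanded pose from where the row before left it; what a row does not reach is not made up. A row lasts 1/10 s, in which the tool goes at most 50 mm and 8.59 degrees, less where a joint would pass 70% of its speed; a pose out of reach is approached as far as the arm can. A call is refused whole if a number of a shift passes 5 or a number of a turn 8.59, either way. A call with a gripper value outside its range is refused whole. "fingers" is the opening, from 0 (shut) to 1 (fully open), set as the call begins (left out, the last holds). The fingers move at their own pace and stop on an object; "grip_force" is the grip in N (left out, the last holds). Time passes only in rows, so rows that do not move let the fingers close, or fill a call up. It gives the time, the measured TCP pose, the force, the opening and the grip force at its end, in the units of the state.
- r.get_state(): the state, without advancing time (a new reading comes with each control period).
- r.snapshot(name): name is "scene" or "top" or "wrist"; returns (picture, depth): 384x512x3 uint8, red, green, blue; 384x512 float32, m along the optical axis (not along the pixel's ray), 0 where there is no reading.
- r.calibration(name): a dict with "fov_y" (degrees; the focal length in pixels is half the picture's height over the tangent of half this angle, whatever the lens; pixels are square), "cx", "cy" (the principal point, pixels), "k1" (the pictures are not rectified: a ray, as slopes to the right and down, at radius r is drawn at 1 + k1 r^2 times it, then the intrinsics apply), "R" (3x3) and "t" (3): a world point X has camera coordinates R X + t. Camera axes: x right, y down, z forward; pixel columns grow to the right and rows downward; lengths in m; the calibration is good to about 2 mm. A picture is of the moment at which its call begins: read the wrist's pose just before it. calibration takes no time and is no camera call; for the wrist camera it gives the pose at the moment of the call.
- r.finish_job(): hands the job in; it is judged then, once.
The state is a dict: "clock": time; "q": joint angles; "qd": joint speeds; "joint_torque": joint torques, N m; "tool_pos": TCP position; "eef_rot": TCP orientation; "contact_force": force on the tool from outside, world axes, zero at the start; "moment": the same for the moment, N m; "opening": opening from 0.0 (shut) to 1.0 (fully open); "finger_force": force on a finger pad.
Only numpy, scipy, OpenCV 4.12 (cv2) and the standard library are available. Lean on these libraries where they do the work, as an engineer would, in place of code of your own. Each camera call takes 0.05 s, during which the arm holds its last target. There are 200 camera calls.

TASK

Lift the lidded steel filter funnel out of its white rest and lower its cone into the rubber cone seat of the wide-mouthed filtration stand, letting it centre itself. Then press it straight down: the seat first slides down stiffly; when it stops, keep a steady push of about 12 N for a second, never more than 18 N. Let go and leave the funnel standing upright and centred in the seat, with the other things on the bench left where they are.

Things in the scene. Friction and masses are not known exactly. Their poses are not given: they have to be found in the camera images.
- funnel: Lidded steel filter funnel, about 350 g, upright in the rest at the start. Origin: centre of the cone's small lower end; z up along its axis. Going up: cone, 18 mm diameter at 0 to 58 mm at 39 mm; cup of 58 mm diameter to 69 mm; lid flange of 64 mm diameter to 74 mm; black cylindrical knob, 22 mm diameter, from 74 to 102 mm, flat top. The lid stays on; carry it by the knob.
- knob_top (a point): Centre of the flat top of the funnel's knob, 102 mm above the funnel's origin.
- rest: White plastic parking rest fixed to the bench: round 84 mm foot plate and short cone collar of 58 mm outer diameter, top 42 mm above the bench. Origin: centre of its underside. The parked funnel's origin is about 14 mm above the bench; it lifts straight up and out.
- stand: Wide-mouthed filtration stand, fixed to the bench: steel pot, 90 mm diameter, 76 mm high (96 mm foot flange, small side cock). An aluminium collar, 80 mm diameter, rises from it and holds a black rubber cone seat, 53 mm wide at its mouth, 32 mm deep, open below, matching the funnel's cone. Origin: centre of the pot's underside; z up, and the seat's axis.
- stand_rim (a point): Centre of the stand's pot rim, 76 mm above its origin. Collar and seat height are NOT measured and vary: the seat's mouth starts 83 to 127 mm above the bench, a funnel resting in it has its origin 47 to 93 mm above the bench. Under about 7 N (weight included, but weight alone is too little) the seat slides down 4 to 18 mm to a stop, cushioned: it yields 0.2 mm per newton.
- narrow_stand: A look-alike fixed stand, same steel pot, but with a closed top and a 44 mm wide, 28 mm bore tube on it, 104 mm high. Not for this funnel; it may stand to the left or right of the wide one. Origin: centre of its underside.
- dishes: Stack of three culture dishes, 88 mm diameter, 45 mm high, loose. Origin: centre of its underside. Leave it.
- amber: Amber glass bottle with black cap, 62 mm diameter, 140 mm high, loose. Origin: centre of its underside. Leave it.
- beaker: Empty glass beaker, 68 mm diameter, 85 mm high, loose. Origin: centre of its underside. Leave it.
- burner: Squat steel spirit burner, 76 mm diameter, 70 mm high, loose. Origin: centre of its underside. Leave it.
- forceps: Steel forceps lying on the bench, about 155 mm long, 5 mm high, loose. Origin: underside, middle of the blades. Leave it.
- wash: White plastic bottle, 60 mm diameter, 150 mm high, loose. Origin: centre of its underside. Leave it.
Not all that is in view belongs to the job. Leave any brown or turquoise look-alike of the stand alone. Leave any yellow look-alike of the funnel alone.

How it is judged:
On the way, in this order (a step that is already met when the one before it is completed fails the run):
1. the funnel is lifted clear of its rest (z of funnel in the frame of rest above 0.05 m), for 0.1 s.
2. the funnel, upright and centred in the wide stand's seat, is pressed down on the stand with at least 11 N, its weight included, for half a second (horizontal distance between funnel and stand below 0.003 m and angle between funnel's own z axis and vertical below 0.06 rad and contact force between funnel and stand above 11 N), for 0.5 s.
At the end, for the whole second after the job is handed in: The funnel stands at rest in the wide stand's seat (carried by it), its axis within 3 mm of the stand's axis and within 0.06 rad of vertical (horizontal distance between funnel and stand below 0.003 m and angle between funnel's own z axis and vertical below 0.06 rad and contact force between funnel and stand above 1 N and linear speed of funnel below 0.01 m/s and contact force between funnel and narrow_stand below 0.1 N); the robot touches nothing.
It fails at once if the stand is loaded by the funnel with more than 24 N (its weight included) (contact force between funnel and stand above 24 N).
It fails at once if another thing on the bench is moved by more than 20 mm (distance of any of dishes, amber, beaker, burner, forceps, wash from where it was at the start of the episode above 0.02 m).
It also fails if it takes over 69 s, if anything falls off the work surface, if the arm or the gripper's body presses on something with over 40 N, if the wrist force passes 120 N, or if a joint passes its speed limit or range.

## Working session

There is one attempt and no reset: what is moved stays moved. The work goes in short steps, Python scripts to look and compute and a tool call to move; the robot and the scene stay as the last step left them, time stands still between calls to the robot, and variables do not carry over. Pictures are saved under pics/ and viewed, at most 10 in all, crops included, and the job is handed in when it is done.

Besides the shell and the picture viewer there is one more tool, called after ">>>" by a JSON object that holds its "name" and its "arguments". step_arm: Moves the arm, as the interface text tells. Its arguments: {"type":"object","properties":{"increments":{"type":"array","items":{"type":"array"}},"fingers":{"type":"number"},"grip_force":{"type":"number"}},"required":["increments"]}

```bash
mkdir -p pics
cat > h.py <<'E'
import numpy as np, cv2
from plant import r
def snap(n,f):
    c=r.calibration(n); p,d=r.snapshot(n); cv2.imwrite(f'pics/{f}.png',p[:,:,::-1]); np.savez(f'pics/{f}.npz',p=p,d=d,**c); return p,d,c
def load(f): z=np.load(f'pics/{f}.npz'); return z['p'],z['d'],{k:z[k] for k in z.files}
def cloud(d,c):
    h,w=d.shape; f=h/2/np.tan(np.radians(float(c['fov_y']))/2); k=float(c['k1'])
    K=np.array([[f,0,c['cx']],[0,f,c['cy']],[0,0,1.]])
    u,v=np.meshgrid(np.arange(w),np.arange(h))
    s=cv2.undistortPoints(np.stack([u,v],-1).reshape(-1,1,2).astype(float),K,np.array([k,0,0,0,0.])).reshape(h,w,2)
    P=np.dstack([s*d[...,None],d]); W=(P-np.array(c['t']))@np.array(c['R']); W[d<=0]=np.nan; return W
E
python3 - <<'E'
from h import *
a=snap('scene','s0');b=snap('top','t0')
cv2.imwrite('pics/both.png',cv2.resize(np.vstack([a[0],b[0]])[:,:,::-1],None,fx=.78,fy=.78))
for x in(a,b): print(np.round(-np.array(x[2]['R']).T@x[2]['t'],3),x[2]['k1'])
print(r.get_state())
E
```

```text
[0.905 0.657 0.859] -0.05468185407547406
[0.411 0.039 1.403] -0.0801827917126419
{'clock': 0.1, 'q': array([-1.30923349,  0.68987107, -0.19454298,  1.56622228,  0.15731592,
        0.90248688, -0.21506345]), 'qd': array([ 0.00058982, -0.00048048, -0.00037763, -0.00154702,  0.00045648,
        0.00019297,  0.00017772]), 'joint_torque': array([-2.86365037e-03, -5.28495526e+01, -1.27103772e+00, -1.53836203e+01,
       -5.24691911e-02,  2.02946547e-03,  4.35866468e-05]), 'tool_pos': array([0.14103251, 0.60831295, 0.23801366]), 'eef_rot': array([ 1.13566721e-01,  9.93530052e-01, -7.96249828e-04, -3.32613874e-05]), 'contact_force': array([-0.66411475,  0.65131042,  0.53570591]), 'moment': array([-0.02829107, -0.0152501 ,  0.01977945]), 'finger_force': 0.0, 'opening': 1.0001455084469384}
```

View pics/both.png

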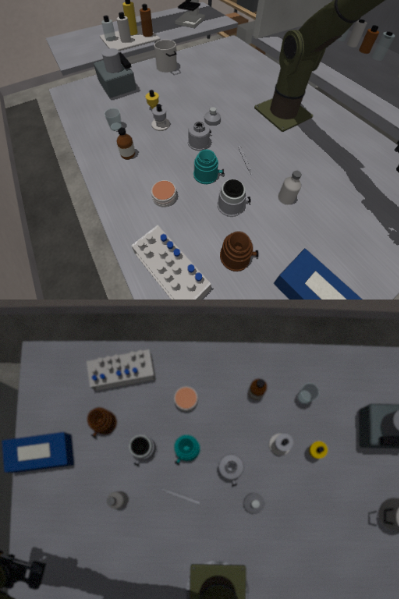

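The funnel candidates in the composite's top view are the steel one in a white rest (281,444) and a yellow look-alike (319,450). The stand candidates are steel with a wide black mouth (142,447), steel with a narrow tube (231,467), turquoise (186,448) and brown (101,421). The steel funnel in the white rest and the wide black-mouthed steel stand fit the description. I'll confirm them in a crop and measure.

Run:
```python
from h import *
pt,dt,ct=load('t0'); ps,ds,cs=load('s0')
def crop(p,u,v,s=45): return cv2.resize(p[v-s:v+s,u-s:u+s,::-1],(380,290*380//290*0+290) if 0 else (290,290),interpolation=cv2.INTER_CUBIC)
cv2.imwrite('pics/c1.png',np.vstack([np.hstack([crop(pt,360,185),crop(pt,182,189)]),np.hstack([crop(ps,204,148),crop(ps,298,250)])]))
Wt=cloud(dt,ct);Ws=cloud(ds,cs)
for n,u,v in(('funnel',360,185),('stand',182,189)):
    c0=np.nanmedian(Wt[v-3:v+4,u-3:u+4].reshape(-1,3),0); print(n,c0)
    for nm,W in(('top',Wt),('scene',Ws)):
        Q=W.reshape(-1,3); Q=Q[np.hypot(*(Q[:,:2]-c0[:2]).T)<.06]
        for lo in np.arange(.03,.15,.008):
            S=Q[(Q[:,2]>lo)&(Q[:,2]<=lo+.008)]
            if len(S)>4: 
                (cx,cy),rad=cv2.minEnclosingCircle(S[:,:2].astype(np.float32)); print(nm,round(lo,3),len(S),np.round([cx,cy,rad],4))
```

```text
funnel [ 0.5460145  -0.2129182   0.08673983]
top 0.046 7 [ 0.5453 -0.2072  0.0198]
top 0.054 7 [ 0.5403 -0.2072  0.018 ]
top 0.078 164 [ 0.5534 -0.2246  0.0311]
top 0.086 178 [ 0.5539 -0.224   0.0313]
top 0.102 16 [ 0.5534 -0.2238  0.0101]
top 0.11 33 [ 0.5532 -0.2242  0.0099]
scene 0.03 10 [ 0.5587 -0.2076  0.0196]
scene 0.038 32 [ 0.5564 -0.2199  0.0268]
scene 0.046 15 [ 0.5575 -0.2066  0.0233]
scene 0.054 28 [ 0.5575 -0.2175  0.0278]
scene 0.062 36 [ 0.5563 -0.2183  0.0281]
scene 0.07 22 [ 0.5555 -0.2185  0.0278]
scene 0.078 81 [ 0.5541 -0.2242  0.0324]
scene 0.086 76 [ 0.5557 -0.2209  0.0319]
scene 0.094 11 [ 0.5553 -0.2177  0.0094]
scene 0.102 13 [ 0.5546 -0.2215  0.0106]
scene 0.11 25 [ 0.5539 -0.221   0.0127]
stand [0.52688787 0.28413539 0.06167791]
top 0.03 13 [0.5124 0.2788 0.0501]
top 0.038 15 [0.516  0.2577 0.0333]
top 0.046 14 [0.5182 0.2594 0.0357]
top 0.054 47 [0.5206 0.2655 0.0371]
top 0.062 38 [0.5256 0.2797 0.0418]
top 0.07 104 [0.5269 0.2848 0.0455]
top 0.078 44 [0.5265 0.2818 0.0438]
top 0.086 73 [0.5204 0.276  0.0348]
top 0.094 178 [0.5283 0.2844 0.0405]
top 0.102 234 [0.5274 0.2845 0.04  ]
top 0.11 119 [0.5313 0.2842 0.0346]
scene 0.03 50 [0.5351 0.2947 0.0437]
scene 0.038 58 [0.5389 0.2954 0.0427]
scene 0.046 54 [0.5351 0.2918 0.0442]
scene 0.054 84 [0.5365 0.2971 0.0425]
scene 0.062 58 [0.5329 0.2907 0.0429]
scene 0.07 148 [0.5293 0.2867 0.0452]
scene 0.078 82 [0.5341 0.2911 0.0389]
scene 0.086 108 [0.536  0.2921 0.0388]
scene 0.094 202 [0.5288 0.2864 0.0408]
scene 0.102 223 [0.5299 0.2872 0.0411]
scene 0.11 112 [0.529  0.2864 0.0326]
```

View pics/c1.png

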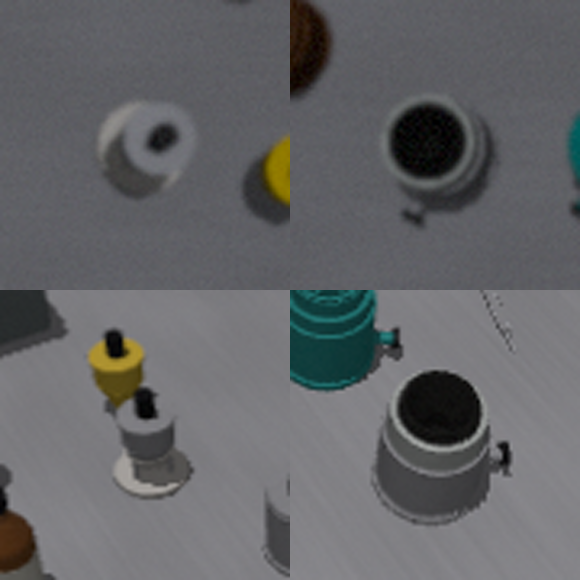

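Confirmed: the steel funnel stands in the white rest at about (0.554, -0.223), with its knob top at about 0.116. The wide black-mouthed steel stand is at about (0.529, 0.286), with its rim at about 0.11. I'll pass over the stand first and look down with the wrist camera.

>>> {"name": "step_arm", "arguments": {"increments": [[[3.8, -3.2, 0.5], [0, 0, 0]], [[3.8, -3.2, 0.5], [0, 0, 0]], [[3.8, -3.2, 0.5], [0, 0, 0]], [[3.8, -3.2, 0.5], [0, 0, 0]], [[3.8, -3.2, 0.5], [0, 0, 0]], [[3.8, -3.2, 0.5], [0, 0, 0]], [[3.8, -3.2, 0.5], [0, 0, 0]], [[3.8, -3.2, 0.5], [0, 0, 0]], [[3.8, -3.2, 0], [0, 0, 0]], [[3.8, -3.2, 0], [0, 0, 0]]], "fingers": 0.5}}

```text
clock: 1.1
tool_pos: [0.5223, 0.2872, 0.2787]
eef_rot: [0.114, 0.994, -0.0, -0.0]
contact_force: [0.1, 1.3, 0.4]
opening: 0.5
finger_force: 0.0
```

Run:
```python
from h import *
p,d,c=snap('wrist','w0'); print(r.get_state()['tool_pos'],np.round(-np.array(c['R']).T@c['t'],3),np.round(c['R'],2).tolist(),c['fov_y'])
W=cloud(d,c);Q=W.reshape(-1,3); c0=np.array([.529,.2855])
Q=Q[np.hypot(*(Q[:,:2]-c0).T)<.055]
for lo in np.arange(.04,.15,.006):
    S=Q[(Q[:,2]>lo)&(Q[:,2]<=lo+.006)]
    if len(S)>9:
        (x,y),R=cv2.minEnclosingCircle(S[:,:2].astype(np.float32)); print(round(lo,3),len(S),np.round([x,y,R],4))
```

```text
[0.53066533 0.2776257  0.27817933] [0.447 0.305 0.425] [[0.23, 0.97, 0.0], [0.93, -0.22, 0.3], [0.29, -0.07, -0.95]] 59.99550475561177
0.04 35 [0.5158 0.2873 0.0392]
0.046 27 [0.5044 0.2956 0.0345]
0.052 38 [0.5145 0.2876 0.0392]
0.058 405 [0.516  0.2873 0.0392]
0.064 72 [0.5091 0.289  0.0387]
0.07 322 [0.5272 0.2847 0.0449]
0.076 288 [0.5272 0.2849 0.0446]
0.082 280 [0.514  0.2878 0.0338]
0.088 378 [0.5174 0.2871 0.0343]
0.094 467 [0.5173 0.284  0.038 ]
0.1 1767 [0.5275 0.2848 0.04  ]
0.106 969 [0.5275 0.2844 0.0332]
0.112 686 [0.5273 0.2849 0.0314]
```

View pics/w0.png

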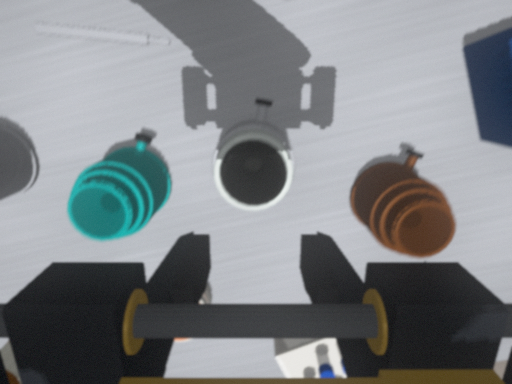

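The wrist picture shows the wide steel stand at (253,172), turquoise at (120,200) and brown at (408,215). The stand's centre is about (0.5275, 0.2848). Next I'll go over the funnel.

>>> {"name": "step_arm", "arguments": {"increments": [[[0.2, -4.8, 0], [0, 0, 0]], [[0.2, -4.8, 0], [0, 0, 0]], [[0.2, -4.8, 0], [0, 0, 0]], [[0.2, -4.8, 0], [0, 0, 0]], [[0.2, -4.8, 0], [0, 0, 0]], [[0.2, -4.8, 0], [0, 0, 0]], [[0.2, -4.8, 0], [0, 0, 0]], [[0.2, -4.8, 0], [0, 0, 0]], [[0.2, -4.8, 0], [0, 0, 0]], [[0.2, -4.8, 0], [0, 0, 0]]]}}

```text
clock: 2.15
tool_pos: [0.5406, -0.1928, 0.2785]
eef_rot: [0.114, 0.994, 0.0, -0.0]
contact_force: [-0.1, 0.3, 0.3]
opening: 0.505
finger_force: 0.0
```

>>> {"name": "step_arm", "arguments": {"increments": [[[0, -0.5, -0.5], [0, 0, 0]], [[0, -0.5, -0.5], [0, 0, 0]], [[0, -0.5, -0.5], [0, 0, 0]], [[0, -0.5, -0.5], [0, 0, 0]], [[0, 0, -0.5], [0, 0, 0]], [[0, 0, -0.5], [0, 0, 0]], [[0, 0, 0], [0, 0, 0]], [[0, 0, 0], [0, 0, 0]], [[0, 0, 0], [0, 0, 0]], [[0, 0, 0], [0, 0, 0]]]}}

```text
clock: 3.15
tool_pos: [0.5413, -0.2111, 0.249]
eef_rot: [0.114, 0.994, -0.0, 0.0]
contact_force: [0.3, -0.0, 0.2]
opening: 0.501
finger_force: 0.0
```

```bash
cat >> h.py <<'E'
def circ(Q,c0,rad,zs,dz):
    Q=Q[np.hypot(*(Q[:,:2]-np.array(c0)).T)<rad]
    for lo in zs:
        S=Q[(Q[:,2]>lo)&(Q[:,2]<=lo+dz)]
        if len(S)>9:
            (x,y),R=cv2.minEnclosingCircle(S[:,:2].astype(np.float32)); print(round(lo,3),len(S),np.round([x,y,R],4))
E
python3 - <<'E'
from h import *
p,d,c=snap('wrist','w1'); print(r.get_state()['tool_pos'])
circ(cloud(d,c).reshape(-1,3),(.554,-.223),.036,np.arange(.06,.14,.006),.006)
p,d,c=load('w0');Q=cloud(d,c).reshape(-1,3);print('stand');circ(Q,(.5275,.2848),.055,np.arange(.1,.125,.002),.002)
E
```

```text
[ 0.54125746 -0.21110802  0.24898008]
0.06 27 [ 0.5292 -0.2184  0.0153]
0.078 18 [ 0.5353 -0.2082  0.0211]
0.084 2638 [ 0.5526 -0.2245  0.032 ]
0.09 38 [ 0.55   -0.2235  0.0106]
0.096 33 [ 0.5498 -0.2233  0.0105]
0.102 44 [ 0.5492 -0.223   0.0103]
0.108 199 [ 0.5527 -0.2241  0.0111]
0.114 262 [ 0.5524 -0.2241  0.0106]
stand
0.1 311 [0.5275 0.2848 0.04  ]
0.102 1116 [0.5271 0.2847 0.0398]
0.104 340 [0.527  0.285  0.0391]
0.106 232 [0.5276 0.2846 0.0333]
0.108 392 [0.5276 0.2847 0.033 ]
0.11 345 [0.5271 0.285  0.0326]
0.112 650 [0.5273 0.2849 0.0314]
0.114 36 [0.5273 0.2855 0.0308]
```

View pics/w1.png

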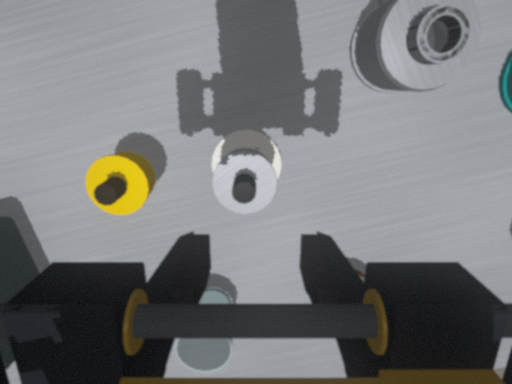

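The picture shows the funnel's knob at (245,188), centre about (0.5525, -0.2242) with its top at 0.116. The yellow one is apart at (110,190). Descending to the knob.

>>> {"name": "step_arm", "arguments": {"increments": [[[0.56, -0.65, -2], [0, 0, 0]], [[0.56, -0.66, -2], [0, 0, 0]], [[0, 0, -2], [0, 0, 0]], [[0, 0, -2], [0, 0, 0]], [[0, 0, -2], [0, 0, 0]], [[0, 0, -2], [0, 0, 0]], [[0, 0, -1.5], [0, 0, 0]], [[0, 0, -1], [0, 0, 0]], [[0, 0, -0.8], [0, 0, 0]], [[0, 0, 0], [0, 0, 0]]]}}

```text
clock: 4.2
tool_pos: [0.552, -0.2241, 0.0951]
eef_rot: [0.114, 0.994, 0.0, -0.001]
contact_force: [-0.2, -0.3, 1.1]
opening: 0.503
finger_force: 0.0
```

>>> {"name": "step_arm", "arguments": {"increments": [[[0, 0, 0], [0, 0, 0]], [[0, 0, 0], [0, 0, 0]], [[0, 0, 0], [0, 0, 0]], [[0, 0, 0], [0, 0, 0]], [[0, 0, 0], [0, 0, 0]], [[0, 0, 0], [0, 0, 0]], [[0, 0, 0], [0, 0, 0]], [[0, 0, 0], [0, 0, 0]], [[0, 0, 0], [0, 0, 0]], [[0, 0, 0], [0, 0, 0]]], "fingers": 0.0, "grip_force": 25}}

```text
clock: 5.2
tool_pos: [0.5529, -0.2243, 0.0964]
eef_rot: [0.114, 0.994, -0.0, 0.001]
contact_force: [-0.6, -0.1, 5.8]
opening: 0.243
finger_force: 25.0
```

>>> {"name": "step_arm", "arguments": {"increments": [[[0, 0, 0.5], [0, 0, 0]], [[0, 0, 1], [0, 0, 0]], [[0, 0, 2], [0, 0, 0]], [[0, 0, 2], [0, 0, 0]], [[0, 0, 2], [0, 0, 0]], [[0, 0, 2], [0, 0, 0]], [[0, 0, 2], [0, 0, 0]], [[0, 0, 2], [0, 0, 0]], [[0, 0, 1.5], [0, 0, 0]], [[0, 0, 0], [0, 0, 0]]]}}

```text
clock: 6.2
tool_pos: [0.5532, -0.2245, 0.2478]
eef_rot: [0.114, 0.994, -0.0, 0.002]
contact_force: [0.4, -0.4, -3.9]
opening: 0.241
finger_force: 25.0
```

Run:
```python
from h import *
p,d,c=snap('wrist','w2'); s=r.get_state(); print(s['tool_pos'],s['contact_force'],s['opening'])
a=snap('scene','s2')[0]
cv2.imwrite('pics/c2.png',np.hstack([p[:,:,::-1],a[:,:,::-1]])[:, :][::1,::1] if 0 else cv2.resize(np.hstack([p,a])[:,:,::-1],None,fx=.78,fy=.78))
```

```text
[ 0.55237804 -0.22423769  0.24637774] [ 0.4708836   0.74458306 -4.22696099] 0.24273887462994254
```

View pics/c2.png

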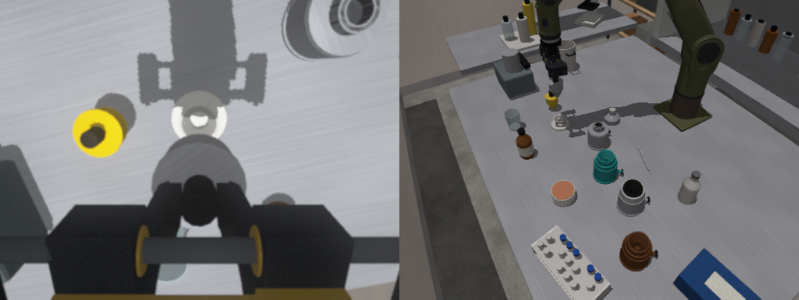

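The funnel is held and lifted: its lid is at (200,170) in the left picture, and the white rest at (198,118) is empty. Carrying it over to the stand.

>>> {"name": "step_arm", "arguments": {"increments": [[[-0.2, 1.5, 0], [0, 0, 0]], [[-0.25, 3, 0], [0, 0, 0]], [[-0.25, 4, 0], [0, 0, 0]], [[-0.25, 4, 0], [0, 0, 0]], [[-0.25, 4, 0], [0, 0, 0]], [[-0.25, 4, 0], [0, 0, 0]], [[-0.25, 4, 0], [0, 0, 0]], [[-0.25, 4, 0], [0, 0, 0]], [[-0.25, 4, 0], [0, 0, 0]], [[-0.25, 4, 0], [0, 0, 0]]]}}

```text
clock: 7.3
tool_pos: [0.5259, 0.1433, 0.2448]
eef_rot: [0.113, 0.994, -0.0, -0.001]
contact_force: [-0.1, 0.2, -4.0]
opening: 0.245
finger_force: 25.0
```

>>> {"name": "step_arm", "arguments": {"increments": [[[-0.05, 4, 0], [0, 0, 0]], [[0, 4, 0], [0, 0, 0]], [[0, 3, 0], [0, 0, 0]], [[0, 2, 0], [0, 0, 0]], [[0, 1.4, 0], [0, 0, 0]], [[0, 0, 0], [0, 0, 0]], [[0, 0, 0], [0, 0, 0]], [[0, 0, 0], [0, 0, 0]], [[0, 0, 0], [0, 0, 0]], [[0, 0, 0], [0, 0, 0]]]}}

```text
clock: 8.3
tool_pos: [0.5276, 0.2837, 0.2458]
eef_rot: [0.114, 0.993, -0.0, 0.0]
contact_force: [0.8, -0.5, -3.6]
opening: 0.24
finger_force: 25.0
```

Run:
```python
from h import *
p,d,c=snap('wrist','w3'); s=r.get_state(); print(s['tool_pos'],s['contact_force'],s['opening'])
Q=cloud(d,c).reshape(-1,3); t=s['tool_pos'][:2]
circ(Q,(.5275,.2848),.055,np.arange(.066,.13,.004),.004)
z=Q[np.hypot(*(Q[:,:2]-t).T)<.034]; z=z[(z[:,2]>.215)&(z[:,2]<.25)]
from numpy.linalg import svd
m=np.median(z[:,2]);z=z[abs(z[:,2]-m)<.005]; n=svd(z-z.mean(0),full_matrices=False)[2][2]; print('lid',len(z),m,n,cv2.minEnclosingCircle(z[:,:2].astype(np.float32)))
```

```text
[0.52756136 0.28399907 0.24583944] [ 0.44820663  0.65881603 -3.27599996] 0.24520997295231886
0.066 53 [0.508  0.2891 0.0382]
0.07 64 [0.5138 0.2881 0.0383]
0.074 618 [0.5274 0.2847 0.045 ]
0.078 50 [0.512  0.2943 0.0376]
0.082 108 [0.5109 0.289  0.0329]
0.086 142 [0.5134 0.287  0.0342]
0.09 164 [0.5089 0.2868 0.0333]
0.094 197 [0.5178 0.2874 0.0347]
0.098 329 [0.5273 0.2847 0.04  ]
0.102 1162 [0.5269 0.285  0.0396]
0.106 455 [0.5269 0.2851 0.033 ]
0.11 701 [0.5256 0.2848 0.0321]
0.114 14 [0.5249 0.2854 0.0296]
lid 5289 0.23557789964678932 [-0.00996017  0.00576908  0.99993375] ((0.527289867401123, 0.28343769907951355), 0.032074522227048874)
```

>>> {"name": "step_arm", "arguments": {"increments": [[[0, 0.13, -1], [0, 0, 0]], [[0, 0, -1], [0, 0, 0]], [[0, 0, -1], [0, 0, 0]], [[0, 0, -1], [0, 0, 0]], [[0, 0, -1], [0, 0, 0]], [[0, 0, -0.8], [0, 0, 0]], [[0, 0, -0.6], [0, 0, 0]], [[0, 0, -0.4], [0, 0, 0]], [[0, 0, 0], [0, 0, 0]], [[0, 0, 0], [0, 0, 0]]]}}

```text
clock: 9.35
tool_pos: [0.5275, 0.2862, 0.178]
eef_rot: [0.114, 0.994, 0.0, 0.0]
contact_force: [1.1, 0.7, -3.5]
opening: 0.24
finger_force: 25.0
```

>>> {"name": "step_arm", "arguments": {"increments": [[[0, 0, -0.1], [0, 0, 0]], [[0, 0, -0.1], [0, 0, 0]], [[0, 0, -0.1], [0, 0, 0]], [[0, 0, -0.1], [0, 0, 0]], [[0, 0, -0.1], [0, 0, 0]], [[0, 0, -0.1], [0, 0, 0]], [[0, 0, -0.1], [0, 0, 0]], [[0, 0, -0.1], [0, 0, 0]], [[0, 0, 0], [0, 0, 0]], [[0, 0, 0], [0, 0, 0]]]}}

```text
clock: 10.35
tool_pos: [0.5273, 0.2861, 0.1697]
eef_rot: [0.114, 0.994, 0.0, -0.0]
contact_force: [-0.3, 0.8, -3.8]
opening: 0.24
finger_force: 25.0
```

>>> {"name": "step_arm", "arguments": {"increments": [[[0, -0.05, -0.1], [0, 0, 0]], [[0, 0, -0.1], [0, 0, 0]], [[0, 0, -0.1], [0, 0, 0]], [[0, 0, -0.1], [0, 0, 0]], [[0, 0, -0.1], [0, 0, 0]], [[0, 0, 0], [0, 0, 0]], [[0, 0, 0], [0, 0, 0]], [[0, 0, 0], [0, 0, 0]], [[0, 0, 0], [0, 0, 0]], [[0, 0, 0], [0, 0, 0]]]}}

```text
clock: 11.35
tool_pos: [0.5274, 0.2856, 0.1648]
eef_rot: [0.114, 0.994, 0.0, 0.0]
contact_force: [0.4, -0.1, -3.6]
opening: 0.242
finger_force: 25.0
```

>>> {"name": "step_arm", "arguments": {"increments": [[[0, 0, -0.05], [0, 0, 0]], [[0, 0, -0.05], [0, 0, 0]], [[0, 0, -0.05], [0, 0, 0]], [[0, 0, -0.05], [0, 0, 0]], [[0, 0, 0], [0, 0, 0]], [[0, 0, 0], [0, 0, 0]], [[0, 0, 0], [0, 0, 0]], [[0, 0, 0], [0, 0, 0]], [[0, 0, 0], [0, 0, 0]], [[0, 0, 0], [0, 0, 0]]]}}

```text
clock: 12.35
tool_pos: [0.5274, 0.2856, 0.1628]
eef_rot: [0.114, 0.994, 0.0, 0.0]
contact_force: [-0.2, -0.9, -2.1]
opening: 0.242
finger_force: 25.0
```

>>> {"name": "step_arm", "arguments": {"increments": [[[0, 0, -0.03], [0, 0, 0]], [[0, 0, -0.03], [0, 0, 0]], [[0, 0, -0.02], [0, 0, 0]], [[0, 0, 0], [0, 0, 0]], [[0, 0, 0], [0, 0, 0]], [[0, 0, 0], [0, 0, 0]], [[0, 0, 0], [0, 0, 0]], [[0, 0, 0], [0, 0, 0]], [[0, 0, 0], [0, 0, 0]], [[0, 0, 0], [0, 0, 0]]]}}

```text
clock: 13.35
tool_pos: [0.5274, 0.2856, 0.162]
eef_rot: [0.114, 0.994, 0.0, 0.0]
contact_force: [0.4, -0.4, 0.4]
opening: 0.241
finger_force: 25.0
```

>>> {"name": "step_arm", "arguments": {"increments": [[[0, 0, 0], [0, 0, 0]], [[0, 0, 0], [0, 0, 0]], [[0, 0, 0], [0, 0, 0]], [[0, 0, 0], [0, 0, 0]], [[0, 0, 0], [0, 0, 0]], [[0, 0, 1], [0, 0, 0]], [[0, 0, 1.5], [0, 0, 0]], [[0, 0, 1.5], [0, 0, 0]], [[0, 0, 0], [0, 0, 0]], [[0, 0, 0], [0, 0, 0]]], "fingers": 0.5}}

```text
clock: 14.35
tool_pos: [0.5274, 0.2856, 0.2023]
eef_rot: [0.114, 0.994, 0.0, 0.0]
contact_force: [-0.5, 0.3, 0.2]
opening: 0.495
finger_force: 0.0
```

Run:
```python
from h import *
p,d,c=snap('wrist','w4'); s=r.get_state(); print(s['tool_pos'],s['contact_force'],s['opening'])
Q=cloud(d,c).reshape(-1,3)
circ(Q,(.5275,.2848),.055,np.arange(.07,.186,.004),.004)
z=Q[np.hypot(*(Q[:,:2]-[.5275,.285]).T)<.033]; z=z[(z[:,2]>.145)&(z[:,2]<.16)]
m=np.median(z[:,2]);z=z[abs(z[:,2]-m)<.004]; n=np.linalg.svd(z-z.mean(0),full_matrices=False)[2][2]; print('lid',len(z),m,n)
```

```text
[0.52711058 0.28538839 0.20174436] [ 0.63135411 -0.12138142 -0.50397007] 0.5000665226104302
0.07 92 [0.5146 0.2881 0.0386]
0.074 804 [0.5273 0.2849 0.045 ]
0.078 52 [0.5112 0.29   0.0328]
0.082 49 [0.5111 0.2873 0.0345]
0.086 56 [0.514  0.2876 0.0336]
0.09 81 [0.5135 0.2875 0.0342]
0.094 117 [0.5174 0.2872 0.0344]
0.098 220 [0.5267 0.2853 0.0397]
0.102 1207 [0.5261 0.2852 0.0397]
0.106 335 [0.5214 0.2861 0.0321]
0.11 389 [0.5179 0.2869 0.0294]
0.114 48 [0.5132 0.2894 0.0255]
0.118 64 [0.5089 0.2898 0.0217]
0.122 62 [0.5081 0.2897 0.021 ]
0.126 69 [0.5059 0.2894 0.0186]
0.13 55 [0.5036 0.2903 0.0152]
0.146 61 [0.5269 0.2853 0.0315]
0.15 5753 [0.5273 0.2851 0.0322]
0.154 71 [0.5287 0.2862 0.0284]
0.158 74 [0.524  0.2863 0.0103]
0.162 78 [0.5247 0.2861 0.0106]
0.166 78 [0.5243 0.2863 0.0105]
0.17 89 [0.5241 0.2863 0.0103]
0.174 92 [0.5266 0.2855 0.0108]
0.178 1080 [0.5274 0.2854 0.0111]
lid 5839 0.1519516488789189 [-0.00280309  0.00257067  0.99999277]
```

View pics/w4.png

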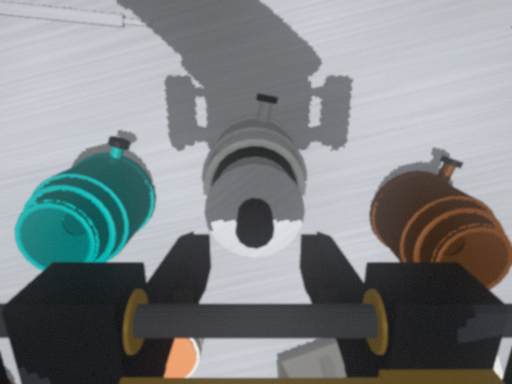

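The funnel (knob at (254,222)) stands upright and centred at about (0.5273, 0.2851), with its knob top at about 0.180. Next I'll shut the fingers and press on the knob's top.

>>> {"name": "step_arm", "arguments": {"increments": [[[0, -0.03, 0], [0, 0, 0]], [[0, 0, 0], [0, 0, 0]], [[0, 0, 0], [0, 0, 0]], [[0, 0, 0], [0, 0, 0]], [[0, 0, -0.6], [0, 0, 0]], [[0, 0, -0.6], [0, 0, 0]], [[0, 0, -0.3], [0, 0, 0]], [[0, 0, -0.2], [0, 0, 0]], [[0, 0, 0], [0, 0, 0]], [[0, 0, 0], [0, 0, 0]]], "fingers": 0.0}}

```text
clock: 15.4
tool_pos: [0.5274, 0.2854, 0.1849]
eef_rot: [0.114, 0.994, 0.0, 0.0]
contact_force: [0.4, 0.3, 0.0]
opening: 0.004
finger_force: 0.0
```

>>> {"name": "step_arm", "arguments": {"increments": [[[0, 0, -0.05], [0, 0, 0]], [[0, 0, -0.05], [0, 0, 0]], [[0, 0, -0.05], [0, 0, 0]], [[0, 0, -0.05], [0, 0, 0]], [[0, 0, -0.05], [0, 0, 0]], [[0, 0, -0.05], [0, 0, 0]], [[0, 0, -0.05], [0, 0, 0]], [[0, 0, 0], [0, 0, 0]], [[0, 0, 0], [0, 0, 0]], [[0, 0, 0], [0, 0, 0]]]}}

```text
clock: 16.4
tool_pos: [0.5273, 0.2853, 0.1815]
eef_rot: [0.114, 0.994, 0.0, 0.0]
contact_force: [0.4, 0.2, -0.3]
opening: 0.003
finger_force: 0.0
```

>>> {"name": "step_arm", "arguments": {"increments": [[[0, 0, -0.03], [0, 0, 0]], [[0, 0, -0.03], [0, 0, 0]], [[0, 0, -0.03], [0, 0, 0]], [[0, 0, -0.03], [0, 0, 0]], [[0, 0, -0.03], [0, 0, 0]], [[0, 0, -0.03], [0, 0, 0]], [[0, 0, -0.02], [0, 0, 0]], [[0, 0, 0], [0, 0, 0]], [[0, 0, 0], [0, 0, 0]], [[0, 0, 0], [0, 0, 0]]]}}

```text
clock: 17.4
tool_pos: [0.5274, 0.2853, 0.1795]
eef_rot: [0.114, 0.994, 0.0, 0.0]
contact_force: [0.6, -0.0, 2.8]
opening: 0.007
finger_force: 1.3
```

>>> {"name": "step_arm", "arguments": {"increments": [[[0, 0, -0.03], [0, 0, 0]], [[0, 0, -0.03], [0, 0, 0]], [[0, 0, -0.03], [0, 0, 0]], [[0, 0, -0.03], [0, 0, 0]], [[0, 0, -0.03], [0, 0, 0]], [[0, 0, -0.03], [0, 0, 0]], [[0, 0, -0.02], [0, 0, 0]], [[0, 0, 0], [0, 0, 0]], [[0, 0, 0], [0, 0, 0]], [[0, 0, 0], [0, 0, 0]]]}}

```text
clock: 18.4
tool_pos: [0.5273, 0.2853, 0.1774]
eef_rot: [0.114, 0.994, 0.0, 0.0]
contact_force: [0.3, -0.5, 1.5]
opening: 0.003
finger_force: 1.2
```

>>> {"name": "step_arm", "arguments": {"increments": [[[0, 0, -0.03], [0, 0, 0]], [[0, 0, -0.03], [0, 0, 0]], [[0, 0, -0.03], [0, 0, 0]], [[0, 0, -0.03], [0, 0, 0]], [[0, 0, -0.03], [0, 0, 0]], [[0, 0, -0.03], [0, 0, 0]], [[0, 0, -0.02], [0, 0, 0]], [[0, 0, 0], [0, 0, 0]], [[0, 0, 0], [0, 0, 0]], [[0, 0, 0], [0, 0, 0]]]}}

```text
clock: 19.4
tool_pos: [0.5273, 0.2853, 0.1754]
eef_rot: [0.114, 0.994, 0.0, -0.0]
contact_force: [0.2, -0.7, 2.6]
opening: 0.004
finger_force: 1.2
```

>>> {"name": "step_arm", "arguments": {"increments": [[[0, 0, -0.03], [0, 0, 0]], [[0, 0, -0.03], [0, 0, 0]], [[0, 0, -0.03], [0, 0, 0]], [[0, 0, -0.03], [0, 0, 0]], [[0, 0, -0.03], [0, 0, 0]], [[0, 0, -0.03], [0, 0, 0]], [[0, 0, -0.02], [0, 0, 0]], [[0, 0, 0], [0, 0, 0]], [[0, 0, 0], [0, 0, 0]], [[0, 0, 0], [0, 0, 0]]]}}

```text
clock: 20.4
tool_pos: [0.5273, 0.2853, 0.1734]
eef_rot: [0.114, 0.994, 0.0, -0.0]
contact_force: [-0.9, -0.5, 2.4]
opening: 0.005
finger_force: 1.2
```

>>> {"name": "step_arm", "arguments": {"increments": [[[0, 0, -0.03], [0, 0, 0]], [[0, 0, -0.03], [0, 0, 0]], [[0, 0, -0.03], [0, 0, 0]], [[0, 0, -0.03], [0, 0, 0]], [[0, 0, -0.03], [0, 0, 0]], [[0, 0, -0.03], [0, 0, 0]], [[0, 0, -0.02], [0, 0, 0]], [[0, 0, 0], [0, 0, 0]], [[0, 0, 0], [0, 0, 0]], [[0, 0, 0], [0, 0, 0]]]}}

```text
clock: 21.4
tool_pos: [0.5274, 0.2853, 0.1716]
eef_rot: [0.114, 0.994, 0.0, 0.0]
contact_force: [0.4, -0.6, 4.6]
opening: 0.01
finger_force: 2.3
```

>>> {"name": "step_arm", "arguments": {"increments": [[[0, 0, -0.02], [0, 0, 0]], [[0, 0, -0.02], [0, 0, 0]], [[0, 0, -0.02], [0, 0, 0]], [[0, 0, -0.02], [0, 0, 0]], [[0, 0, 0], [0, 0, 0]], [[0, 0, 0], [0, 0, 0]], [[0, 0, 0], [0, 0, 0]], [[0, 0, 0], [0, 0, 0]], [[0, 0, 0], [0, 0, 0]], [[0, 0, 0], [0, 0, 0]]]}}

```text
clock: 22.4
tool_pos: [0.5276, 0.2854, 0.1711]
eef_rot: [0.114, 0.994, 0.0, 0.0]
contact_force: [-0.4, -0.3, 7.2]
opening: 0.002
finger_force: 3.4
```

>>> {"name": "step_arm", "arguments": {"increments": [[[0, 0, -0.03], [0, 0, 0]], [[0, 0, -0.03], [0, 0, 0]], [[0, 0, -0.03], [0, 0, 0]], [[0, 0, -0.03], [0, 0, 0]], [[0, 0, -0.02], [0, 0, 0]], [[0, 0, 0], [0, 0, 0]], [[0, 0, 0], [0, 0, 0]], [[0, 0, 0], [0, 0, 0]], [[0, 0, 0], [0, 0, 0]], [[0, 0, 0], [0, 0, 0]]]}}

```text
clock: 23.4
tool_pos: [0.528, 0.2857, 0.1703]
eef_rot: [0.114, 0.994, 0.001, 0.001]
contact_force: [-0.3, -0.6, 10.9]
opening: 0.007
finger_force: 5.1
```

>>> {"name": "step_arm", "arguments": {"increments": [[[0, 0, -0.03], [0, 0, 0]], [[0, 0, 0], [0, 0, 0]], [[0, 0, 0], [0, 0, 0]], [[0, 0, 0], [0, 0, 0]], [[0, 0, 0], [0, 0, 0]], [[0, 0, 0], [0, 0, 0]], [[0, 0, 0], [0, 0, 0]], [[0, 0, 0], [0, 0, 0]], [[0, 0, 0], [0, 0, 0]], [[0, 0, 0], [0, 0, 0]]]}}

```text
clock: 24.4
tool_pos: [0.528, 0.2858, 0.1701]
eef_rot: [0.114, 0.994, 0.001, 0.001]
contact_force: [-0.1, -0.5, 11.3]
opening: 0.008
finger_force: 5.5
```

>>> {"name": "step_arm", "arguments": {"increments": [[[0, 0, 0], [0, 0, 0]], [[0, 0, 0], [0, 0, 0]], [[0, 0, 0], [0, 0, 0]], [[0, 0, 0], [0, 0, 0]], [[0, 0, 0], [0, 0, 0]], [[0, 0, 0], [0, 0, 0]], [[0, 0, 0], [0, 0, 0]], [[0, 0, 0], [0, 0, 0]], [[0, 0, 0], [0, 0, 0]], [[0, 0, 0], [0, 0, 0]]]}}

```text
clock: 25.4
tool_pos: [0.528, 0.2857, 0.1701]
eef_rot: [0.114, 0.994, 0.001, 0.001]
contact_force: [-1.4, -1.3, 11.0]
opening: 0.005
finger_force: 5.5
```

>>> {"name": "step_arm", "arguments": {"increments": [[[0, 0, 0.1], [0, 0, 0]], [[0, 0, 0.2], [0, 0, 0]], [[0, 0, 0.5], [0, 0, 0]], [[0, 0, 1], [0, 0, 0]], [[0, 0, 1], [0, 0, 0]], [[0, 0, 1], [0, 0, 0]], [[0, 0, 0], [0, 0, 0]], [[0, 0, 0], [0, 0, 0]], [[0, 0, 0], [0, 0, 0]], [[0, 0, 0], [0, 0, 0]]]}}

```text
clock: 26.4
tool_pos: [0.5271, 0.2851, 0.2065]
eef_rot: [0.114, 0.994, -0.0, -0.0]
contact_force: [-0.2, -0.5, -0.4]
opening: 0.005
finger_force: 0.0
```

Run:
```python
from h import *
p,d,c=snap('wrist','w5'); s=r.get_state(); print(s['tool_pos'],s['contact_force'])
Q=cloud(d,c).reshape(-1,3)
circ(Q,(.5275,.2848),.055,[.074,.102,.134,.138,.142,.146,.15,.166,.17],.004)
z=Q[np.hypot(*(Q[:,:2]-[.5275,.285]).T)<.033]; z=z[(z[:,2]>.135)&(z[:,2]<.152)]
m=np.median(z[:,2]);z=z[abs(z[:,2]-m)<.004]; n=np.linalg.svd(z-z.mean(0),full_matrices=False)[2][2]; print('lid',len(z),m,n)
```

```text
[0.52706091 0.28513734 0.20648802] [ 0.83658094 -0.23351085  0.3394539 ]
0.074 780 [0.5273 0.2848 0.0451]
0.102 1478 [0.5266 0.2851 0.0397]
0.138 50 [0.5105 0.2944 0.0251]
0.142 4593 [0.5275 0.2852 0.0321]
0.146 70 [0.5119 0.2889 0.0171]
0.15 57 [0.5249 0.2864 0.0105]
0.166 77 [0.5261 0.2858 0.0106]
0.17 847 [0.5273 0.2852 0.011 ]
lid 4671 0.14405757815735418 [6.54260636e-04 5.26718987e-03 9.99985914e-01]
```

```bash
python3 -c "
from plant import r
print(r.finish_job())"
```

```text
the job is handed in; nothing more can be done
None
```

I handed the job in at about 26.5 s: the funnel stands in the wide stand's seat, measured within about 0.5 mm of its axis and 0.005 rad of vertical. I pressed it to the stop and held it there at about 11 N for two seconds, and the robot is clear of everything.

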